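# Fetch the balance weight from the row of lidded boxes

## Task

Slide open, fully, the lid that has the long bar handle, and leave it open; take the brass balance weight out of that box and stand it upright in the grey tray, setting it down rather than dropping it. Keep the other two lids closed.

Things in the scene. Friction and masses are not known exactly. Their poses are not given: they have to be found in the camera images.
- lid_bar (a joint): Opening in m of the grey sliding lid with the long bar handle: 0 closed (as it starts), 0.100 fully open, at its stop. It slides level, away from the robot, along +x of bar_grip, needs about 2 N and stays where it is left. It lies on one of three equal boxes set side by side, whose order varies.
- bar_grip (a point): Grip point in that lid's black bar: 8 mm below its top, 22 mm above the lid. The bar is 46 mm long across the slide (y), 12 mm thick along it (x), 30 mm high; pinch it from above across its thickness. x points the way the lid opens, z up. With the lid closed, the box's centre is 35 mm from here along +x. It moves with the lid.
- box_bar: The white box under that lid, origin at the centre of its underside, 6 mm above the bench; x along the slide. 120 (x) by 84 (y) by 50 mm high, walls and floor 4 mm; side rails to 57 mm and lid's upper face at 55 mm above the origin. The neighbour boxes are the same, 88 mm apart in y, one plate under all, all turned alike (yaw within 0.25 rad).
- lid_knob (a joint): Opening in m of the lid with the small round black knob (24 mm across, 22 mm high); 0 closed. To be left closed.
- lid_block (a joint): Opening in m of the lid with the low square black block (26 mm square, 12 mm high); 0 closed. To be left closed.
- weight_center (a point): Centre, half-way up, of the brass balance weight: an upright cylinder 26 mm across, 42 mm tall, about 0.17 kg, z up its axis. It stands on the floor of the bar-lid box, hidden until that lid is open, 2 to 16 mm from the box's centre towards the robot. With the lid open, 25 mm or more is free on both sides of it along the slide, 20 mm across.
- tray_in (a point): Centre of the inner floor of the low grey plastic tray, fixed to the bench: 170 (x) by 140 mm (y) outside, walls 4 mm, rim 14 mm and floor's upper face 4 mm above the bench. z up.

How it is judged:
By the outcome, as a careful person would: the job done as asked, in the order asked, and still so for the second after the job is handed in, with the robot touching nothing.
It also fails if it takes over 45 s, if anything falls off the work surface, if the arm or the gripper's body presses on something with over 40 N, if the wrist force passes 120 N, or if a joint passes its speed limit or range.

## Robot

A 6-joint arm with a two-finger parallel gripper is mounted at the origin on the work surface. World frame = base frame: x ahead of the robot, y to its left, z up, the work surface at z = 0. Lengths are in mm, angles in rad, forces in N, time in s.
With the tool pointing down it reaches from about 350 to 975 mm from the base axis. Payload 7.1 kg.
Tool frame: the origin (TCP) lies on the front face of the gripper's body, between the roots of the fingers; the fingertips stand 80 mm ahead of it and the grasp point (between the pads) lies 61 mm ahead of it; z points along the fingers, y is the line along which they close (so a half turn about z gives the same grasp; the last joint's range is limited). The gripper opens to 88 mm and grips with 3 to 60 N. Pads are 20 mm wide; open, the fingers measure 115 mm over their backs; the gripper's body (75 mm by 178 mm) begins 61 mm behind the grasp point.
Start: joints at [1.082, 0.423, 1.63, -0, 1.089, -0.019], TCP at [282.91, 557.286, 302.675] pointing down, gripper open.
Joint ranges: [-3, 3], [-0.9, 2.11], [0.09, 2.58], [-1.31, 4.45], [0.11, 2.69], [-2.54, 2.54]. Speed limits (rad/s): [2.39, 2.39, 3.01, 3.14, 3.14, 3.14].

## Interface

Orientations are given as a rotation vector (axis times angle).
In Python, from workcell import readout, vision, close_job gives the robot as it stands.
- The arm moves only by the tool servo_tool, never from a script. Its argument "plan" is a list that holds one entry, the list of rows, each a list of 7 numbers: the gripper command: -1 is fully open, 1 is shut, values between are in proportion, then the shift along the world's x, y, z in units of 40 mm (1.0 is 40 mm), then the turn, a rotation vector about the world's x, y, z in units of 5 degrees (1.0 is 5 degrees). A call has 1 to 5 rows; each row shifts and turns the commanded pose from where the row before left it; what a row does not reach is not made up. A row lasts 1/12 s, in which the tool goes at most 41.7 mm and 7.16 degrees, less where a joint would pass 70% of its speed; a pose out of reach is approached as far as the arm can. A call is refused whole if a number of a shift passes 1 or a number of a turn 1, either way. A call with a gripper value outside its range is refused whole. The fingers move at their own pace and stop on an object; the grip force is fixed at half the most. Time passes only in rows, so rows that do not move let the fingers close. It gives the time, the measured TCP pose, the force, the opening and the grip force at its end, in the units of the state.
- readout.get_obs(): the state, without advancing time (a new reading comes with each control period).
- vision.get_image(name): name is "scene" or "side" or "wrist"; returns the picture (480x640x3 uint8, red, green, blue); there is no depth.
- vision.camera_params(name): a dict with "fx", "fy", "cx", "cy" (pixels), "rvec" (rotation vector, rad) and "tvec" (3), from world to camera coordinates, as OpenCV has them; the wrist camera has in their place "hand_eye" (4x4, takes a point from camera to tool coordinates, whose origin is the TCP and whose axes are the flange's). Camera axes: x right, y down, z forward; pixel columns grow to the right and rows downward; lengths in mm; the calibration is good to about 2 mm. A picture is of the moment at which its call begins: read the wrist's pose just before it. camera_params takes no time and is no camera call.
- close_job(): hands the job in; it is judged then, once.
The state is a dict: "t": time; "qpos": joint angles; "qvel": joint speeds; "joint_torque": joint torques, N m; "ee_pos": TCP position; "orientation": TCP orientation; "ft_force": force on the tool from outside, world axes, zero at the start; "moment": the same for the moment, N m; "width": finger opening in mm; "grasp_force": force on a finger pad.
Only numpy, scipy, OpenCV 4.12 (cv2) and the standard library are available. Lean on these libraries where they do the work, as an engineer would, in place of code of your own. Each camera call takes 0.05 s, during which the arm holds its last target. There are 200 camera calls.

## Working session

There is one attempt and no reset: what is moved stays moved. The work goes in short steps, Python scripts to look and compute and a tool call to move; the robot and the scene stay as the last step left them, time stands still between calls to the robot, and variables do not carry over. Pictures are saved under pics/ and viewed, at most 10 in all, crops included, and the job is handed in when it is done.

Besides the shell and the picture viewer there is one more tool, called after "Emit:" as name([rows], argument=value, ...), one row to a line, values as JSON. servo_tool: Moves the arm, as the interface text tells. Its arguments: {"type":"object","properties":{"plan":{"type":"array"}},"required":["plan"]}

```bash
mkdir -p pics; cat > h.py <<'E'
import numpy as np, cv2
from workcell import readout, vision
def cam(n, obs=None):
    p=vision.camera_params(n); K=np.array([[p['fx'],0,p['cx']],[0,p['fy'],p['cy']],[0,0,1.]])
    if n=='wrist':
        H=np.array(p['hand_eye']); o=obs or readout.get_obs()
        R=cv2.Rodrigues(np.array(o['orientation'],float))[0]
        return K, R@H[:3,:3], R@H[:3,3]+np.array(o['ee_pos'])   # cam->world
    R=cv2.Rodrigues(np.array(p['rvec'],float))[0]
    return K, R.T, -R.T@np.array(p['tvec'],float)
def onplane(c,uv,z):
    K,R,t=c; d=np.c_[np.atleast_2d(uv),np.ones(len(np.atleast_2d(uv)))]@np.linalg.inv(K).T@R.T
    return t+d*((z-t[2])/d[:,2])[:,None]
def snap(n,f):
    im=vision.get_image(n); cv2.imwrite(f,im[...,::-1]); return im
E
python3 - <<'E'
from h import *
a=snap('scene','pics/s.png');b=snap('side','pics/d.png');c=snap('wrist','pics/w.png')
cv2.imwrite('pics/ab.png',cv2.resize(np.hstack([a,b])[...,::-1],(800,300)))
for n in('scene','side','wrist'): print(n,cam(n)[2].round(),cam(n)[1][:,2].round(2),cam(n)[0][0,0])
E
```

```text
scene [ 963. -106.  814.] [-0.53  0.08 -0.84] 560.3510882191692
side [ 399. -559.  629.] [ 0.18  0.68 -0.71] 513.207852050111
wrist [223. 588. 385.] [ 0.21 -0.11 -0.97] 409.6999691265628
```

View pics/s.png

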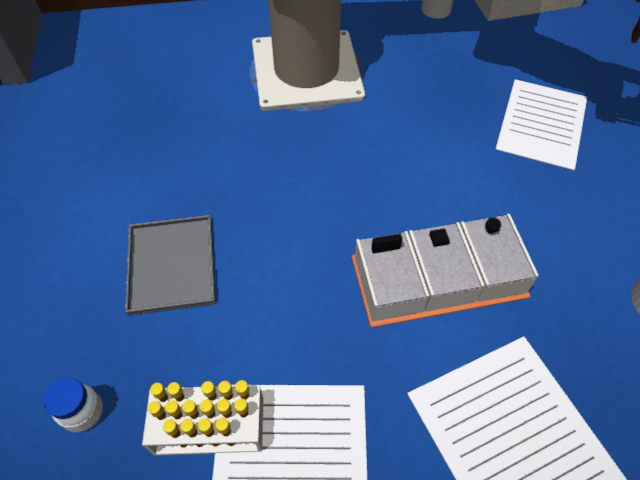

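View pics/d.png

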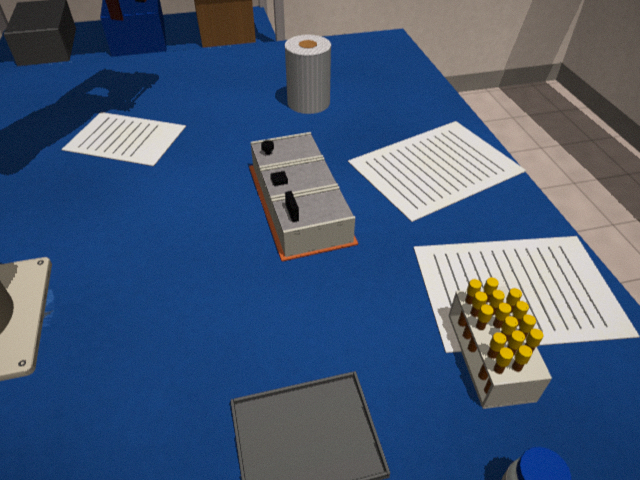

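The scene view shows the bar lid at px (386,243), the box nearest the tray, with the block lid at (440,237) and the knob lid at (493,226). The tray spans (127,217)–(215,312). The side view agrees, with the bar at (292,206).

```bash
python3 - <<'E'
from h import *
def blobs(n,f,x0,y0,x1,y1,z,T):
    im=cv2.imread(f); m=(im.max(2)<T).astype(np.uint8); k=np.zeros_like(m); k[y0:y1,x0:x1]=m[y0:y1,x0:x1]
    N,l,s,c=cv2.connectedComponentsWithStats(k)
    for i in range(1,N):
        if s[i,4]>60: print(n,s[i],c[i].round(1),onplane(cam(n),c[i],z)[0].round(1))
blobs('scene','pics/s.png',360,210,515,260,80,45)
blobs('side','pics/d.png',250,135,320,225,80,45)
S=cam('scene')
print('tray rim',onplane(S,np.array([[129,222],[211,217],[215,305],[127,312]],float),14).round())
print('top corners',onplane(S,np.array([[357,240],[513,216],[535,275],[374,306]],float),63).round())
im=cv2.imread('pics/s.png').astype(int); m=((im[...,2]>150)&(im[...,1]<130)&(im[...,0]<110)); m[:200]=0;m[340:]=0;m[:,:340]=0
ys,xs=np.nonzero(m); h=cv2.convexHull(np.c_[xs,ys].astype(np.int32))[:,0]
print(len(xs)); P=onplane(S,h.astype(float),6)[:,:2]
print(cv2.minAreaRect(P.astype(np.float32)))
E
```

```text
scene [486 218  15  16 175] [492.5 225.2] [497.7 237.6  80. ]
scene [430 229  19  17 243] [439.1 237.2] [508.  147.2  80. ]
scene [372 235  30  18 403] [386.3 243.2] [507.3  62.7  80. ]
side [262 141  12  14 130] [267.3 146.8] [496.7 228.7  80. ]
side [271 172  17  14 184] [278.7 178.3] [499.9 132.6  80. ]
side [285 191  14  31 270] [291.7 206.6] [506.6  55.7  80. ]
tray rim [[ 360. -356.   14.]
 [ 369. -215.   14.]
 [ 542. -215.   14.]
 [ 535. -353.   14.]]
top corners [[484.  21.  63.]
 [474. 285.  63.]
 [587. 282.  63.]
 [603.  26.  63.]]
809
((587.9028930664062, 131.3128662109375), (295.48724365234375, 121.49942779541016), 67.7384262084961)
```

```bash
python3 - <<'E'
from h import *
o=readout.get_obs(); R=cv2.Rodrigues(np.array(o['orientation']))[0]; print(o['t'],o['orientation'],R.round(2))
print(np.array(vision.camera_params('wrist')['hand_eye']).round(2))
E
```

```text
0.15 [-7.31048300e-01 -3.05505906e+00  1.79046782e-03] [[-0.89  0.45 -0.  ]
 [ 0.45  0.89 -0.  ]
 [ 0.   -0.   -1.  ]]
[[ -0.    -0.97  -0.24  67.18]
 [  1.     0.    -0.     0.58]
 [  0.    -0.24   0.97 -82.53]
 [  0.     0.     0.     1.  ]]
```

Emit:
servo_tool([
  [[-1,0.37,-0.83,0,0,0,-0.8],[-1,0.37,-0.83,0,0,0,-0.8],[-1,0.37,-0.83,0,0,0,-0.8],[-1,0.37,-0.83,0,0,0,-0.8],[-1,0.37,-0.83,0,0,0,-0.8]],
])

```text
t: 0.57
ee_pos: [357.0, 389.7, 302.4]
orientation: [-1.255, -2.88, 0.001]
ft_force: [0.9, -0.1, 0.0]
width: 87.7
grasp_force: 0.0
```

Emit:
servo_tool([
  [[-1,0.37,-0.83,0,0,0,-0.8],[-1,0.37,-0.83,0,0,0,-0.8],[-1,0.37,-0.83,0,0,0,-0.8],[-1,0.37,-0.83,0,0,0,-0.8],[-1,0.37,-0.83,0,0,0,-0.8]],
])

```text
t: 0.98
ee_pos: [431.1, 223.6, 302.7]
orientation: [-1.736, -2.618, 0.0]
ft_force: [0.9, 0.5, -0.3]
width: 88.2
grasp_force: 0.0
```

Emit:
servo_tool([
  [[-1,0.37,-0.83,0,0,0,-0.8],[-1,0.37,-0.83,0,0,0,-0.8],[-1,0.37,-0.83,0,0,0,-0.8],[-1,0.37,-0.83,0,0,0,-0.8],[-1,0.37,-0.83,0,0,0,-0.8]],
])

```text
t: 1.4
ee_pos: [505.2, 57.5, 302.6]
orientation: [-2.165, -2.277, 0.0]
ft_force: [1.9, 0.2, 0.3]
width: 87.6
grasp_force: 0.0
```

Emit:
servo_tool([
  [[-1,0,0,0,0,0,0],[-1,0,0,0,0,0,0],[-1,0,0,0,0,0,0]],
])

```text
t: 1.65
ee_pos: [504.5, 59.3, 302.4]
orientation: [-2.161, -2.28, 0.001]
ft_force: [0.2, 0.6, 0.3]
width: 87.7
grasp_force: 0.0
```

```bash
python3 - <<'E'
from h import *
o=readout.get_obs(); c=cam('wrist',o); im=snap('wrist','pics/w1.png'); print(o['ee_pos'],cv2.Rodrigues(np.array(o['orientation']))[0].round(3))
m=(im.max(2)<45).astype(np.uint8)
N,l,s,cc=cv2.connectedComponentsWithStats(m)
for i in range(1,N):
    if s[i,4]>200:
        ct=cv2.findContours((l==i).astype(np.uint8),0,2)[0][0][:,0].astype(float)
        print(s[i],cc[i].round(1),onplane(c,cc[i],91)[0].round(1),cv2.minAreaRect(onplane(c,ct,91)[:,:2].astype(np.float32)))
E
```

```text
[504.53135774  59.30948792 302.36881498] [[-0.054  0.999 -0.001]
 [ 0.999  0.054  0.   ]
 [ 0.    -0.001 -1.   ]]
[ 312   83   35   37 1172] [329.2 100.1] [500.7 150.4  91. ] ((500.5782165527344, 149.73402404785156), (23.370403289794922, 23.306913375854492), 3.0590860843658447)
[321 190  17  65 696] [328.4 221.7] [504.8  66.1  91. ] ((505.27288818359375, 65.40837097167969), (11.644112586975098, 47.83674240112305), 3.4554996490478516)
[    0   277   640   203 50636] [301.  406.3] [490.7 -90.2  91. ] ((503.5439453125, -69.37248992919922), (554.7546997070312, 185.2472686767578), 3.24322509765625)
```

View pics/w1.png

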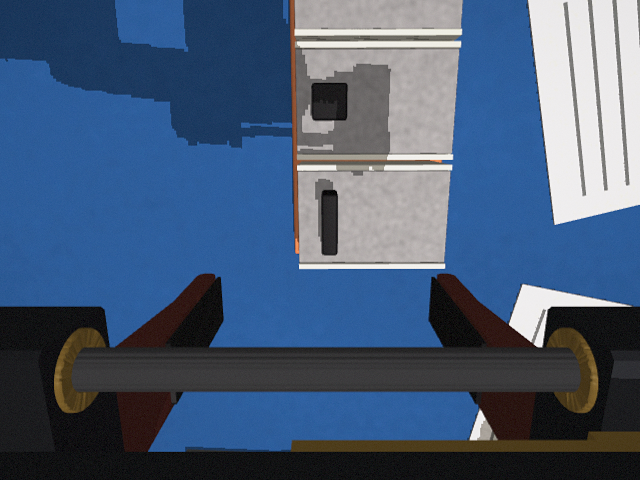

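The wrist view shows the bar at (328,222), which puts its top centre near (505,64) at a yaw of about 3.3°. The tool is already aligned with it, so I'll descend and pinch.

Emit:
servo_tool([
  [[-1,0.01,0.06,-0.8,0,0,0],[-1,0.01,0.06,-0.8,0,0,0],[-1,0,0,-0.8,0,0,0],[-1,0,0,-0.8,0,0,0],[-1,0,0,-0.4,0,0,0]],
])

```text
t: 2.12
ee_pos: [503.5, 65.5, 155.6]
orientation: [-2.155, -2.282, 0.005]
ft_force: [-1.6, 0.1, -0.4]
width: 87.7
grasp_force: 0.0
```

Emit:
servo_tool([
  [[-1,0,0,-0.3,0,0,0],[0.3,0,0,0,0,0,0],[1,0,0,0,0,0,0],[1,0,0,0,0,0,0],[1,0,0,0,0,0,0]],
])

```text
t: 2.53
ee_pos: [506.3, 64.6, 147.8]
orientation: [2.159, 2.28, 0.002]
ft_force: [-0.4, -1.2, -1.0]
width: 64.4
grasp_force: 0.0
```

Emit:
servo_tool([
  [[1,0,0,0,0,0,0],[1,0,0,0,0,0,0],[1,0,0,0,0,0,0],[1,0,0,0,0,0,0],[1,0,0,0,0,0,0]],
])

```text
t: 2.95
ee_pos: [505.8, 64.0, 146.9]
orientation: [2.161, 2.28, 0.0]
ft_force: [-0.4, 0.1, -0.2]
width: 31.0
grasp_force: 0.0
```

Emit:
servo_tool([
  [[1,0,0,0,0,0,0],[1,0,0,0,0,0,0],[1,0,0,0,0,0,0],[1,0,0,0,0,0,0],[1,0,0,0,0,0,0]],
])

```text
t: 3.37
ee_pos: [506.6, 64.1, 146.8]
orientation: [2.16, 2.28, 0.002]
ft_force: [5.5, 0.4, -3.8]
width: 11.9
grasp_force: 30.0
```

Emit:
servo_tool([
  [[1,0.2,0.012,0,0,0,0],[1,0.25,0.014,0,0,0,0],[1,0.25,0.014,0,0,0,0],[1,0.25,0.014,0,0,0,0],[1,0.25,0.014,0,0,0,0]],
])

```text
t: 3.78
ee_pos: [554.8, 66.8, 146.7]
orientation: [-2.161, -2.28, 0.0]
ft_force: [-1.8, 0.3, 3.7]
width: 12.3
grasp_force: 30.0
```

Emit:
servo_tool([
  [[1,0.25,0.014,0,0,0,0],[1,0.25,0.014,0,0,0,0],[1,0.25,0.014,0,0,0,0],[1,0.25,0.014,0,0,0,0],[1,0.2,0.012,0,0,0,0]],
])

```text
t: 4.2
ee_pos: [603.0, 69.5, 146.7]
orientation: [2.161, 2.28, 0.0]
ft_force: [-1.9, -1.6, 4.8]
width: 12.0
grasp_force: 30.0
```

Emit:
servo_tool([
  [[1,0.05,0,0,0,0,0],[1,0.05,0,0,0,0,0],[1,0,0,0,0,0,0]],
])

```text
t: 4.45
ee_pos: [606.4, 69.7, 146.7]
orientation: [2.16, 2.28, 0.002]
ft_force: [2.1, 0.3, 2.0]
width: 11.7
grasp_force: 30.0
```

Emit:
servo_tool([
  [[1,0.05,0,0,0,0,0],[1,0,0,0,0,0,0],[1,0.05,0,0,0,0,0],[1,0,0,0,0,0,0]],
])

```text
t: 4.78
ee_pos: [607.1, 69.7, 146.7]
orientation: [-2.158, -2.277, 0.007]
ft_force: [-11.7, 0.2, 13.7]
width: 11.9
grasp_force: 30.0
```

Emit:
servo_tool([
  [[1,-0.04,0,0,0,0,0],[0,0,0,0,0,0,0],[0,0,0,0,0,0,0],[0,0,0,0,0,0,0],[0,0,0,0,0,0,0]],
])

```text
t: 5.2
ee_pos: [608.2, 69.6, 146.5]
orientation: [-2.161, -2.28, 0.0]
ft_force: [-0.5, 0.6, -0.8]
width: 35.1
grasp_force: 0.0
```

Emit:
servo_tool([
  [[0,0,0,0.5,0,0,0],[0,0,0,0.8,0,0,0],[0,-0.5,-0.1,0.9,0,0,0],[0,-0.8,-0.5,0.9,0,0,0],[0,-0.6,-0.5,0.5,0,0,0]],
])

```text
t: 5.62
ee_pos: [538.6, 30.0, 285.8]
orientation: [2.158, 2.281, 0.004]
ft_force: [-0.1, -1.0, 0.5]
width: 44.2
grasp_force: 0.0
```

Emit:
servo_tool([
  [[0,0,0,0,0,0,0],[0,0,0,0,0,0,0],[0,0,0,0,0,0,0]],
])

```text
t: 5.87
ee_pos: [539.0, 29.6, 283.3]
orientation: [2.161, 2.28, 0.001]
ft_force: [0.5, 0.8, -0.8]
width: 43.9
grasp_force: 0.0
```

```bash
python3 - <<'E'
from h import *
o=readout.get_obs(); c=cam('wrist',o); im=snap('wrist','pics/w2.png'); print(o['ee_pos'])
hsv=cv2.cvtColor(im,cv2.COLOR_RGB2HSV); m=cv2.inRange(hsv,(12,70,60),(35,255,255)); m[270:]=0
N,l,s,cc=cv2.connectedComponentsWithStats(m)
for i in range(1,N):
    if s[i,4]>100:
        ct=cv2.findContours((l==i).astype(np.uint8),0,2)[0][0][:,0].astype(float)
        print(s[i],cc[i].round(1),onplane(c,cc[i],52)[0].round(1),cv2.minEnclosingCircle(onplane(c,ct,52)[:,:2].astype(np.float32)))
E
```

```text
[538.97688595  29.60231204 283.32727686]
[312 156  32  34 276] [327.8 170.2] [537.3  72.   52. ] ((536.89208984375, 70.41785430908203), 12.705156326293945)
```

View pics/w2.png

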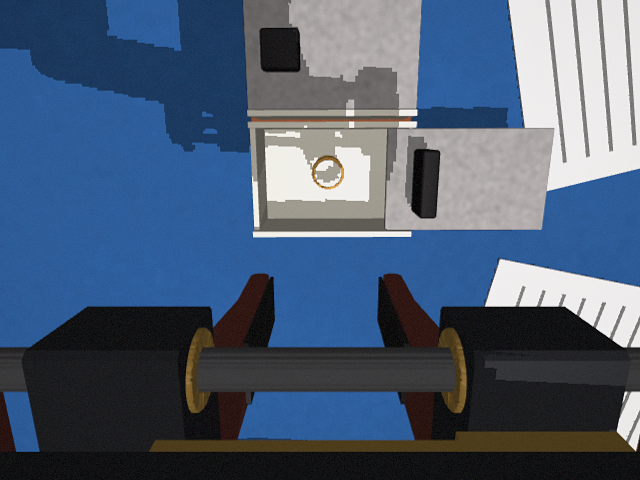

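The lid is open. The brass ring at px (328,171) puts the weight at about (537,70).

Emit:
servo_tool([
  [[0,-0.03,0.5,-0.4,0,0,0],[0,-0.02,0.52,-0.8,0,0,0],[0,0,0,-0.8,0,0,0],[0,0,0,-0.8,0,0,0],[0,0,0,0,0,0,0]],
])

```text
t: 6.33
ee_pos: [533.3, 70.9, 164.8]
orientation: [-2.154, -2.276, 0.014]
ft_force: [-0.8, 0.8, -0.2]
width: 43.8
grasp_force: 0.0
```

Emit:
servo_tool([
  [[0,0,0,0,0,0,0],[0,0,0,-0.3,0,0,0],[0,0,0,-0.5,0,0,0],[0,0,0,-0.5,0,0,0],[0,0,0,-0.4,0,0,0]],
])

```text
t: 6.75
ee_pos: [537.8, 70.4, 103.8]
orientation: [2.16, 2.279, 0.004]
ft_force: [-0.4, -0.5, 0.2]
width: 43.9
grasp_force: 0.0
```

Emit:
servo_tool([
  [[0,0,0,0,0,0,0],[0,0,0,0,0,0,0]],
])

```text
t: 6.92
ee_pos: [537.1, 70.3, 103.9]
orientation: [2.161, 2.28, 0.001]
ft_force: [0.5, -1.0, 0.1]
width: 43.9
grasp_force: 0.0
```

Emit:
servo_tool([
  [[0,0,0,-0.05,0,0,0],[1,0,0,0,0,0,0],[1,0,0,0,0,0,0],[1,0,0,0,0,0,0],[1,0,0,0,0,0,0]],
])

```text
t: 7.33
ee_pos: [537.3, 70.4, 102.3]
orientation: [2.16, 2.279, 0.002]
ft_force: [-0.2, 0.4, 4.6]
width: 24.8
grasp_force: 30.0
```

Emit:
servo_tool([
  [[1,0,0,0,0,0,0],[1,0,0,0,0,0,0],[1,0,0,0,0,0,0]],
])

```text
t: 7.58
ee_pos: [537.3, 70.4, 102.3]
orientation: [2.16, 2.28, 0.002]
ft_force: [0.9, -0.3, 6.2]
width: 25.4
grasp_force: 30.0
```

Emit:
servo_tool([
  [[1,0,0,0.2,0,0,0],[1,0,0,0.4,0,0,0],[1,0,0,0.6,0,0,0],[1,0,0,0.7,0,0,0],[1,0,0,0.6,0,0,0]],
])

```text
t: 8.0
ee_pos: [536.0, 70.3, 202.8]
orientation: [-2.16, -2.28, 0.001]
ft_force: [1.3, 0.4, -2.0]
width: 25.2
grasp_force: 30.0
```

Emit:
servo_tool([
  [[1,-0.05,-0.2,0,0,0,0],[1,-0.1,-0.4,0,0,0,0],[1,-0.15,-0.6,0,0,0,0],[1,-0.2,-0.75,0,0,0,0],[1,-0.2,-0.75,0,0,0,0]],
])

```text
t: 8.42
ee_pos: [507.3, -38.5, 200.8]
orientation: [-2.159, -2.281, 0.002]
ft_force: [0.8, -0.9, -2.3]
width: 25.1
grasp_force: 30.0
```

Emit:
servo_tool([
  [[1,-0.2,-0.75,0,0,0,0],[1,-0.2,-0.75,0,0,0,0],[1,-0.2,-0.75,0,0,0,0],[1,-0.2,-0.75,0,0,0,0],[1,-0.2,-0.75,0,0,0,0]],
])

```text
t: 8.83
ee_pos: [467.0, -189.0, 200.7]
orientation: [-2.16, -2.279, 0.001]
ft_force: [0.4, 0.1, -2.8]
width: 25.0
grasp_force: 30.0
```

Emit:
servo_tool([
  [[1,-0.2,-0.75,0,0,0,0],[1,-0.15,-0.6,0,0,0,0],[1,-0.1,-0.5,0,0,0,0],[1,-0.1,-0.4,0,0,0,0],[1,0,0,0,0,0,0]],
])

```text
t: 9.25
ee_pos: [445.3, -280.0, 200.8]
orientation: [-2.164, -2.277, 0.001]
ft_force: [-0.7, 0.4, -1.6]
width: 25.0
grasp_force: 30.0
```

Emit:
servo_tool([
  [[1,0,0,0,0,0,0],[1,0,0,0,0,0,0]],
])

```text
t: 9.42
ee_pos: [445.9, -276.9, 200.8]
orientation: [-2.16, -2.279, 0.0]
ft_force: [-0.4, 0.0, -1.5]
width: 25.1
grasp_force: 30.0
```

```bash
python3 - <<'E'
from h import *
a=snap('scene','pics/s3.png');b=snap('side','pics/d3.png')
cv2.imwrite('pics/ab3.png',cv2.resize(np.hstack([a,b])[...,::-1],(800,300)))
E
```

```text
(no output)
```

View pics/ab3.png

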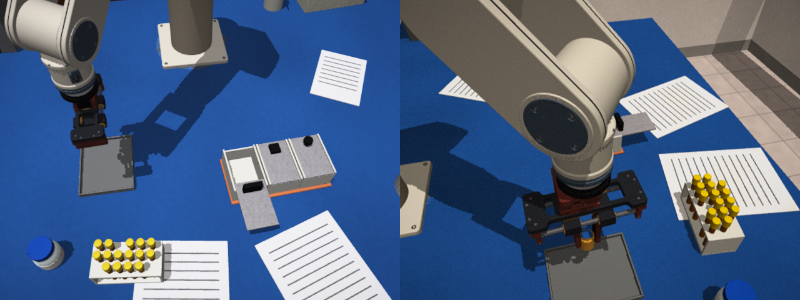

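The scene and side views show the lid fully open, the other two closed, and the weight held upright over the tray at about (585,243) in the composite. I'll lower it now.

Emit:
servo_tool([
  [[1,0.06,-0.1,-0.5,0,0,0],[1,0.06,-0.1,-0.7,0,0,0],[1,0,0,-0.6,0,0,0],[1,0,0,-0.4,0,0,0],[1,0,0,-0.2,0,0,0]],
])

```text
t: 9.93
ee_pos: [450.7, -284.2, 103.3]
orientation: [-2.157, -2.279, 0.001]
ft_force: [0.2, 0.4, -2.2]
width: 25.4
grasp_force: 30.0
```

Emit:
servo_tool([
  [[1,0,0,0,0,0,0],[1,0,0,-0.05,0,0,0],[1,0,0,0,0,0,0]],
])

```text
t: 10.18
ee_pos: [451.9, -285.6, 104.2]
orientation: [2.159, 2.28, 0.0]
ft_force: [0.5, -0.1, -1.6]
width: 25.4
grasp_force: 30.0
```

Emit:
servo_tool([
  [[1,0,0,-0.1,0,0,0],[1,0,0,-0.05,0,0,0],[1,0,0,0,0,0,0],[1,0,0,0,0,0,0]],
])

```text
t: 10.52
ee_pos: [451.4, -285.7, 97.7]
orientation: [2.161, 2.28, 0.0]
ft_force: [0.2, 0.4, -2.9]
width: 25.5
grasp_force: 30.0
```

Emit:
servo_tool([
  [[1,0,0,-0.025,0,0,0],[1,0,0,0,0,0,0],[1,0,0,0,0,0,0]],
])

```text
t: 10.77
ee_pos: [451.3, -285.7, 96.5]
orientation: [2.161, 2.28, 0.0]
ft_force: [-0.4, 0.2, -2.2]
width: 25.1
grasp_force: 30.0
```

Emit:
servo_tool([
  [[1,0,0,-0.015,0,0,0],[1,0,0,0,0,0,0],[1,0,0,0,0,0,0]],
])

```text
t: 11.02
ee_pos: [451.4, -285.7, 96.3]
orientation: [2.161, 2.28, -0.0]
ft_force: [-1.2, -0.2, 5.5]
width: 25.1
grasp_force: 30.0
```

Emit:
servo_tool([
  [[1,0,0,-0.015,0,0,0],[1,0,0,0,0,0,0],[1,0,0,0,0,0,0]],
])

```text
t: 11.27
ee_pos: [451.4, -285.7, 96.3]
orientation: [2.161, 2.28, -0.0]
ft_force: [-4.2, 1.6, 12.4]
width: 25.0
grasp_force: 30.0
```

Contact with the tray floor is confirmed. I'll release and retreat.

Emit:
servo_tool([
  [[1,0,0,0.015,0,0,0],[0,0,0,0,0,0,0],[0,0,0,0,0,0,0],[0,0,0,0,0,0,0],[0,0,0,0,0,0,0]],
])

```text
t: 11.68
ee_pos: [451.4, -285.7, 95.7]
orientation: [2.161, 2.28, 0.0]
ft_force: [0.5, -0.1, -0.2]
width: 43.7
grasp_force: 0.0
```

Emit:
servo_tool([
  [[0,0,0,0,0,0,0],[0,0,0,0.2,0,0,0],[0,0,0,0.4,0,0,0],[0,0,0,0.6,0,0,0],[0,0,0,0.8,0,0,0]],
])

```text
t: 12.1
ee_pos: [450.3, -285.0, 175.5]
orientation: [-2.158, -2.278, 0.001]
ft_force: [0.7, 0.6, 1.3]
width: 43.7
grasp_force: 0.0
```

Emit:
servo_tool([
  [[0,0,0,0.8,0,0,0],[0,0,0,0.8,0,0,0],[0,0,0,0.6,0,0,0],[0,0,0,0,0,0,0],[0,0,0,0,0,0,0]],
])

```text
t: 12.52
ee_pos: [451.8, -286.0, 265.7]
orientation: [2.158, 2.278, 0.001]
ft_force: [-0.5, 0.6, -0.4]
width: 43.8
grasp_force: 0.0
```

```bash
python3 - <<'E'
from h import *
a=snap('scene','pics/s4.png');b=snap('side','pics/d4.png')
cv2.imwrite('pics/ab4.png',cv2.resize(np.hstack([a,b])[...,::-1],(800,300)))
E
```

```text
(no output)
```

View pics/ab4.png

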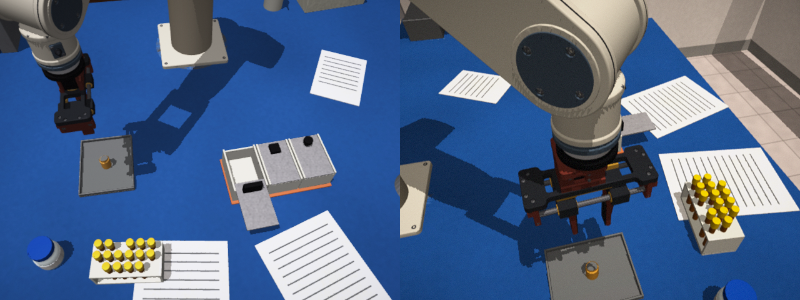

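The weight stands upright in the tray, at (107,162) and (591,270) in the composite. One quick check of the bar's position in the earlier picture, then I hand in.

```bash
python3 - <<'E'
from h import *
im=cv2.imread('pics/s4.png'); s=cam('scene')
for f in('pics/s.png','pics/s4.png'):
    im=cv2.imread(f); m=(im.max(2)<45).astype(np.uint8)
    N,l,st,c=cv2.connectedComponentsWithStats(m)
    for i in range(1,N):
        if 120<st[i,4]<600 and 360<c[i][0]<515 and 210<c[i][1]<320: print(f,c[i].round(1),onplane(s,c[i],80)[0].round(1))
E
```

```text
pics/s.png [492.5 225.2] [497.7 237.6  80. ]
pics/s.png [439.1 237.2] [508.  147.2  80. ]
pics/s.png [386.3 243.2] [507.3  62.7  80. ]
pics/s4.png [492.5 225.3] [497.8 237.5  80. ]
pics/s4.png [439.1 237.2] [508.  147.2  80. ]
pics/s4.png [403.9 299. ] [606.6  68.4  80. ]
```

```bash
python3 -c "
from workcell import close_job
print(close_job())"
```

```text
the job is handed in; nothing more can be done
None
```

The job is handed in: the bar lid is open to its stop, the weight was set down gently and stands upright in the grey tray, and the other two lids did not move.

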